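# Push the toy-van billet home in the drilling jig

### The arm

A 6-joint arm with a two-finger parallel gripper is mounted at the origin on the work surface. World frame = base frame: x ahead of the robot, y to its left, z up, the work surface at z = 0. Lengths are in m, angles in rad, forces in N, time in s.
With the tool pointing down it reaches from about 0.375 to 0.9 m from the base axis. Payload 3.1 kg.
Tool frame: the origin (TCP) lies midway between the tips of the shut fingers; the grasp point (between the pads) lies 19 mm behind it; z points along the fingers, y is the line along which they close (so a half turn about z gives the same grasp; the last joint's range is limited). The gripper opens to 87 mm and grips with 3 to 60 N. Pads are 19 mm wide; open, the fingers measure 117 mm over their backs; the gripper's body (75 mm by 190 mm) begins 51 mm behind the grasp point.
Start: joints at [1.042, 0.527, 1.433, -0, 1.181, -0.178], TCP at [0.215, 0.587, 0.223] pointing down, gripper open.
Joint ranges: [-3.08, 3.08], [-0.75, 2.2], [0.22, 2.44], [-1.43, 4.57], [0, 2.65], [-2.85, 2.85]. Speed limits (rad/s): [2.79, 2.79, 3.14, 3.14, 3.14, 3.14].

### API

Orientations are given as a unit quaternion [x, y, z, w].
In Python, from rig import robot gives the robot as it stands.
- The arm moves only by the shell command python3 -m jog 'ROWS' [FORCE]. ROWS is a JSON object of lists of equal length, an entry for each row: "dp": the shift along the tool's x, y, z in mm, a list of three; "delta_rot": the turn, a rotation vector about the tool's x, y, z in rad, a list of three; "gripper": the opening, from -1 (shut) to 1 (fully open). A call has 1 to 12 rows; each row is the pose to reach, as a shift and turn from the pose commanded when the call began, along the tool's axes at that moment; what a row does not reach only later rows make up. A row lasts 1/10 s, in which the tool goes at most 50 mm and 8.59 degrees, less where a joint would pass 70% of its speed; a pose out of reach is approached as far as the arm can. A call with a gripper value outside its range is refused whole. The fingers move at their own pace and stop on an object; FORCE is the grip in N (left out, the last holds). Time passes only in rows, so rows that repeat a pose let the fingers close. It gives the time, the measured TCP pose, the force, the opening and the grip force at its end, in the units of the state.
- robot.get_obs(): the state, without advancing time (a new reading comes with each control period).
- robot.camera(name): name is "side" or "top"; returns the picture (400x640x3 uint8, red, green, blue); there is no depth.
- robot.camera_model(name): a dict with "fx", "fy", "cx", "cy" (pixels), "xyz" and "orientation" of the camera in the world. Camera axes: x right, y down, z forward; pixel columns grow to the right and rows downward; lengths in m; the calibration is good to about 2 mm. A picture is of the moment at which its call begins. camera_model takes no time and is no camera call.
- robot.hand_in(): hands the job in; it is judged then, once.
Trained networks look in the newest picture that a camera, given by its name, has taken for a name from the list of things; names that differ only in an ending like _2 or _b are one class to them, and where a whole thing is asked for, a point or a joint stands for the part that bears it (a point fixed in the world has none). Each returns a list of dicts, best first, with "score" (0 to 1); they miss things now and then, are a little off and sometimes report something else, mostly with a low value. They report only what shows in the picture. A call takes as long as a camera call. They do not tell look-alikes from the thing itself.
- robot.search_frame(name, camera): "rect" ([left, top, right, bottom] in pixels, round what is visible of it).
The state is a dict: "time": time; "q": joint angles; "joint_velocities": joint speeds; "joint_torque": joint torques, N m; "position": TCP position; "tool_rot": TCP orientation; "ft_force": force on the tool from outside, world axes, zero at the start; "moment": the same for the moment, N m; "grip_width": finger opening in m; "grip_force": force on a finger pad.
Only numpy, scipy, OpenCV 4.12 (cv2) and the standard library are available. Lean on these libraries where they do the work, as an engineer would, in place of code of your own. Each camera call takes 0.05 s, during which the arm holds its last target. There are 200 camera calls.

### The job

Push the pale wooden van billet that lies on the grey jig board into the jig's corner, ready for drilling: its long side flat against the dark wooden fence and its bonnet end against the red end stop, touching both with no gap. Only push it along the board, never lift or tip it; leave the toy car, the dowel, the glue bottle and the spare billet where they are, and finish with the gripper clear.

Things in the scene. Friction and masses are not known exactly. Their poses are not given: they have to be found in the camera images.
- jig: Fixed drilling jig: grey board 320 (x) by 420 (y) mm, 12 thick; origin at the centre of its underside. At yaw 0, x points away from the robot, y to its left; turned up to 0.3 rad. Dark wooden fence along the far edge: 35 mm high above the board, 30 thick, inner face at x=+125, y -195 to +185. Red end stop at the left, as high and thick: inner face at y=+155, x +20 to +125.
- corner (a point): Inner corner of the jig on the board's top surface, where the fence's inner face (plane x = 0 here) and the end stop's inner face (plane y = 0 here) meet. Same axes as the jig: x into the fence, y into the stop, z up. The open board lies at negative x and y.
- billet: Loose pale wood block, van outline, 100 mm wide (x), 150 long (y), 50 high at the rear (y -75 to +25), 26 at the bonnet (y +25 to +75); upright flat sides; 0.3-0.6 kg. Origin: centre of underside; mass centre 10 mm behind it. Starts on the jig board, yaw within 0.35 rad of the jig's, its centre 50-100 mm (jig x) and 60-120 mm (jig y) short of where it must end, bonnet towards the stop.
- nose (a point): Middle of the lower edge of the billet's bonnet end face (billet x = 0, y = +75 mm).
- car: Bystander: finished toy car, brown wood with blue wheels, 85 by 44 mm, 43 mm high, standing on a near corner of the jig board (left or right). Origin at the centre of its underside.
- dowel: Bystander: upright dark wooden dowel, 32 mm across, 60 mm high, standing on the other near corner of the jig board. Origin at the centre of its underside.
- glue: Bystander: white glue bottle with yellow label and orange cap, 60 mm across, 150 mm high, on the bench to the left of the jig. Origin at the centre of its underside.
- spare: Bystander: a second billet, same shape as the first, on the bench to the right of the jig. Origin at the centre of its underside.
Not all that is in view belongs to the job. Leave any pink look-alike of the billet alone.

How it is judged:
By the outcome, as a careful person would: the job done as asked, in the order asked, and still so for the second after the job is handed in, with the robot touching nothing.
It also fails if it takes over 53 s, if anything falls off the work surface, if the arm or the gripper's body presses on something with over 40 N, if the wrist force passes 120 N, or if a joint passes its speed limit or range.

## Working session

There is one attempt and no reset: what is moved stays moved. The work goes in short steps, Python scripts to look and compute and a shell command to move; the robot and the scene stay as the last step left them, time stands still between calls to the robot, and variables do not carry over. Pictures are saved under pics/ and viewed, at most 10 in all, crops included, and the job is handed in when it is done.

```bash
mkdir -p pics; ls; python3 - <<'E'
from rig import robot
import cv2
for c in("top","side"):
    im=robot.camera(c); cv2.imwrite(f"pics/{c}0.png",im[:,:,::-1]); print(c,robot.camera_model(c))
    for n in("jig","billet","car","dowel","glue"): print(n,[(d["rect"],round(d["score"],2)) for d in robot.search_frame(n,c)][:4])
o=robot.get_obs();print(o["time"],o["position"],o["tool_rot"])
E
```

```text
pics
top {'fx': 504.7573565282651, 'fy': 504.7573565282651, 'cx': 322.233180761575, 'cy': 196.507548500552, 'xyz': array([ 0.41922495, -0.00494093,  1.67011548]), 'orientation': array([-0.70439617,  0.70909134, -0.0268361 ,  0.01718506])}
jig [([262.2, 122.9, 401.2, 235.8], 0.86)]
billet [([416.7, 237.5, 470.9, 286.5], 0.91), ([313.6, 165.8, 364.7, 201.4], 0.79), ([198.3, 195.7, 240.5, 248.0], 0.74), ([263.2, 123.3, 398.7, 234.0], 0.7)]
car [([266.7, 187.4, 285.4, 215.7], 0.53)]
dowel [([376.0, 212.2, 392.8, 222.6], 0.44)]
glue [([228.4, 143.5, 253.3, 170.2], 0.69)]
side {'fx': 367.6928388588771, 'fy': 367.6928388588771, 'cx': 318.3049367741706, 'cy': 203.46822993315513, 'xyz': array([ 0.05307193, -0.7803612 ,  0.71742886]), 'orientation': array([ 0.85914498, -0.24374863,  0.11426686, -0.43520063])}
jig [([276.7, 165.0, 435.8, 281.7], 0.95)]
billet [([311.8, 311.8, 368.5, 391.6], 0.96), ([234.1, 160.9, 283.1, 192.2], 0.89), ([321.3, 197.0, 373.1, 241.3], 0.75)]
car [([283.6, 182.8, 308.7, 199.5], 0.65)]
dowel [([333.6, 247.3, 351.6, 272.3], 0.82)]
glue [([307.2, 134.3, 325.6, 172.8], 0.78)]
0.6 [0.21473955 0.58693679 0.22256758] [1.74480523e-01 9.84660625e-01 2.20160946e-05 1.32527081e-05]
```

View pics/top0.png

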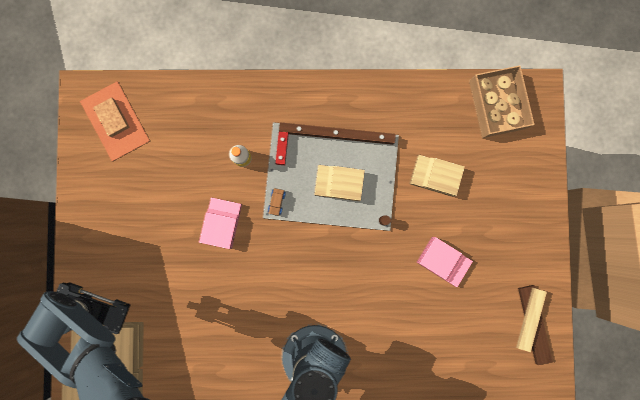

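View pics/side0.png

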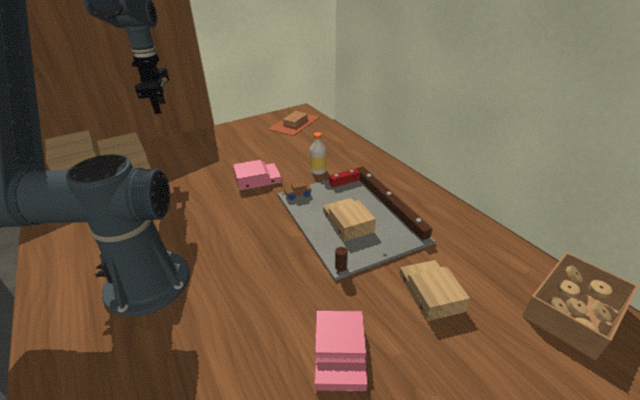

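The top view shows the jig around (332,180), the billet at (340,182) with its bonnet to the left, the car at (277,201) and the dowel at (385,220). Next I'll enlarge it and fit poses.

```bash
cat > h.py <<'E'
import numpy as np, cv2
from scipy.spatial.transform import Rotation as R
from scipy.optimize import minimize
def proj(m,P):
    p=(np.asarray(P,float)-m["xyz"])@R.from_quat(m["orientation"]).as_matrix()
    return np.c_[m["fx"]*p[:,0]/p[:,2]+m["cx"],m["fy"]*p[:,1]/p[:,2]+m["cy"]]
def pose(P,x,y,yaw,z): 
    return np.asarray(P,float)@R.from_euler('z',yaw).as_matrix().T+[x,y,z]
def box(x0,x1,y0,y1,z0,z1): return np.array([[x,y,z] for x in(x0,x1) for y in(y0,y1) for z in(z0,z1)])/1000
BIL=[box(-50,50,-75,25,0,50),box(-50,50,25,75,0,26)]
JIG=[box(-160,160,-210,210,0,12),box(125,155,-195,185,12,47),box(20,125,155,185,12,47)]
S=8
def sil(m,boxes,x,y,yaw,z):
    im=np.zeros((400*S//2,640*S//2),np.uint8); k=S//2
    for b in boxes:
        p=(proj(m,pose(b,x,y,yaw,z))+.5)*k-.5
        cv2.fillConvexPoly(im,cv2.convexHull((p*16).round().astype(np.int32)),255,shift=4)
    return cv2.resize(im,(640,400),interpolation=cv2.INTER_AREA)/255.
def fit(obs,boxes,x0,z):  # obs: list of (model,mask float,roi l,t,r,b)
    def f(v):
        e=0
        for m,k,(l,t,r,b) in obs: e+=np.abs(sil(m,boxes,*v,z)-k)[t:b,l:r].sum()
        return e
    best=minimize(f,x0,method="Nelder-Mead",options=dict(initial_simplex=[x0]+[np.add(x0,d) for d in([.02,0,0],[0,.02,0],[0,0,.12])],xatol=1e-4,fatol=.1))
    return best.x,best.fun
def pale(im):
    h=cv2.cvtColor(im,cv2.COLOR_RGB2HSV).astype(int); return h
E
python3 - <<'E'
from h import *
im=cv2.imread("pics/top0.png")
h=cv2.cvtColor(im,cv2.COLOR_BGR2HSV)
for n,p in dict(top=(350,175),bon=(322,180),side=(345,197),grey=(300,190),grey2=(380,160),fence=(360,135),red=(281,150),table=(300,250),car=(277,200)).items(): print(n,p,h[p[1],p[0]])
im2=cv2.imread("pics/side0.png");h2=cv2.cvtColor(im2,cv2.COLOR_BGR2HSV)
for n,p in dict(top=(350,212),bon=(333,218),side=(360,230),grey=(310,220),grey2=(390,240),fence=(390,200),table=(300,280)).items(): print(n,p,h2[p[1],p[0]])
a=cv2.resize(im[115:240,255:410],None,fx=5,fy=4.8,interpolation=cv2.INTER_CUBIC)
cv2.imwrite("pics/c.png",a)
E
```

```text
top (350, 175) [ 21  98 242]
bon (322, 180) [ 21  99 244]
side (345, 197) [ 19 106 232]
grey (300, 190) [ 24  23 181]
grey2 (380, 160) [ 24  23 180]
fence (360, 135) [ 10 143 118]
red (281, 150) [  1 191 208]
table (300, 250) [ 13 144 172]
car (277, 200) [ 13 143 189]
top (350, 212) [ 18 111 188]
bon (333, 218) [ 17 110  90]
side (360, 230) [ 18 109 117]
grey (310, 220) [ 24  27 140]
grey2 (390, 240) [ 28  25 134]
fence (390, 200) [ 10 128  64]
table (300, 280) [ 11 138 131]
```

View pics/c.png

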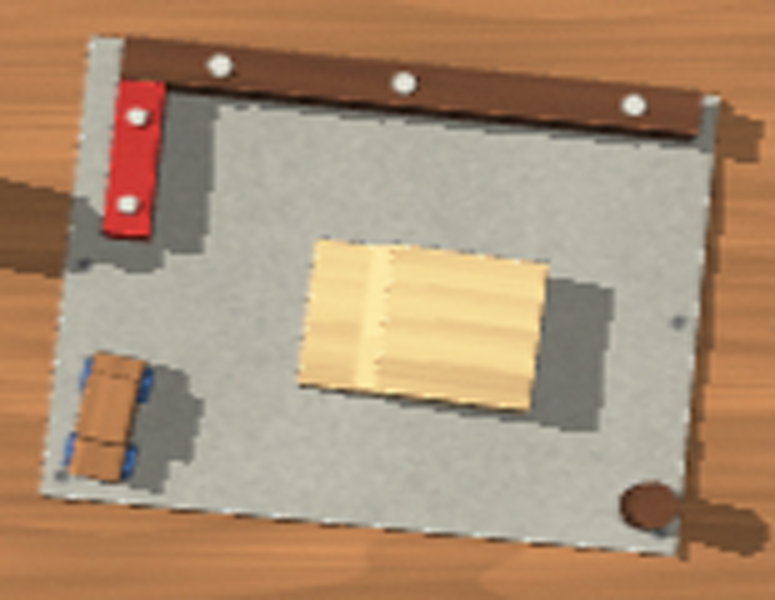

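```bash
cat > meas.py <<'E'
from h import *
from rig import robot
def jigfit():
    obs=[]
    for c,(l,t,r,b) in dict(top=(256,116,410,240),side=(270,155,440,285)).items():
        im=robot.camera(c);h=cv2.cvtColor(im,cv2.COLOR_RGB2HSV)
        k=((h[...,1]<60)&(h[...,2]>60)).astype(np.uint8)
        z=np.zeros_like(k);z[t:b,l:r]=k[t:b,l:r]
        n,lab,st,_=cv2.connectedComponentsWithStats(z); i=1+st[1:,4].argmax()
        pts=cv2.findNonZero((lab==i).astype(np.uint8)); hull=cv2.convexHull(pts)
        mk=np.zeros((400,640),np.uint8);cv2.fillConvexPoly(mk,hull,1)
        obs.append((robot.camera_model(c),mk.astype(float),(l,t,r,b)))
    return obs
def bilfit(rois,x0,cams=("top","side"),zz=.012):
    res=[]
    for c in cams:
        l,t,r,b=rois[c]; im=robot.camera(c);h=cv2.cvtColor(im,cv2.COLOR_RGB2HSV)
        k=((h[...,1]>70)&(h[...,0]>14)&(h[...,0]<27)&(h[...,2]>50)).astype(float)
        res.append((robot.camera_model(c),k,rois[c]))
    return res,[fit([o],BIL,x0,zz) for o in res],fit(res,BIL,x0,zz)
E
python3 - <<'E'
from meas import *
obs=jigfit()
J=[box(-160,160,-210,210,0,12)]
for o in ([obs[0]],[obs[1]],obs): print("jig",fit(o,J,[.47,-.03,-.1],0))
_,a,b=bilfit(dict(top=(305,155,372,205),side=(315,190,382,245)),[.46,-.05,-.1])
print(a,b)
E
```

```text
jig (array([ 0.59015418, -0.0572858 , -0.10552053]), np.float64(117.52549019607844))
jig (array([ 0.58814762, -0.06014177, -0.10753569]), np.float64(627.9333333333333))
jig (array([ 0.58965114, -0.05829963, -0.10689603]), np.float64(792.0156862745098))
[(array([ 0.56683817, -0.08162601, -0.1410696 ]), np.float64(48.04313725490196)), (array([ 0.56546129, -0.08374442, -0.15462946]), np.float64(60.6235294117647))] (array([ 0.56624672, -0.0825675 , -0.15387365]), np.float64(123.92941176470589))
```

```bash
cat > go.py <<'E'
import sys
from h import *
from rig import robot
J=(.5900,-.0575,-.1057)
def injig(p): 
    c,s=np.cos(J[2]),np.sin(J[2]); d=np.subtract(p[:2],J[:2]); return np.array([c*d[0]+s*d[1],-s*d[0]+c*d[1]])*1000
# args: jig x,y mm, world z mm, tool-y heading rel. jig y (deg)
x,y,z,a=map(float,sys.argv[1:5])
o=robot.get_obs(); r=R.from_quat(o["tool_rot"])
w=pose([[x/1000,y/1000,0]],J[0],J[1],J[2],z/1000)[0]
h=J[2]+np.pi/2+np.radians(a); ty=[np.cos(h),np.sin(h),0]; tz=[0,0,-1]
T=R.from_matrix(np.c_[np.cross(ty,tz),ty,tz])
print("t",o["time"],"jig",injig(o["position"]).round(1),"z",o["position"][2].round(4),"F",o["ft_force"].round(1))
print("dp",((w-o["position"])@r.as_matrix()*1000).round(1),"rot",(r.inv()*T).as_rotvec().round(4))
E
python3 go.py -105 -37 200 0; python3 go.py -105 -37 200 180
```

```text
t 0.8 jig [-441.1  601.3] z 0.2226 F [ 0.2 -0.5 -0.2]
dp [-481.  -537.6   22.6] rot [ 1.000e-04  1.000e-04 -2.451e-01]
t 0.8 jig [-441.1  601.3] z 0.2226 F [ 0.2 -0.5 -0.2]
dp [-481.  -537.6   22.6] rot [ 1.0000e-04 -1.0000e-04  2.8965e+00]
```

```bash
python3 -m jog '{"dp":[[-481,-538,22],[-481,-538,22],[-481,-538,22],[-481,-538,22],[-481,-538,22],[-481,-538,22],[-481,-538,22],[-481,-538,22],[-481,-538,22],[-481,-538,22],[-481,-538,22],[-481,-538,22]],"delta_rot":[[0,0,-0.245],[0,0,-0.245],[0,0,-0.245],[0,0,-0.245],[0,0,-0.245],[0,0,-0.245],[0,0,-0.245],[0,0,-0.245],[0,0,-0.245],[0,0,-0.245],[0,0,-0.245],[0,0,-0.245]],"gripper":[1,1,1,1,1,1,1,1,1,1,1,1]}'; python3 go.py -105 -37 24 0
```

```text
time: 2.0
position: [0.4372, 0.0276, 0.2046]
tool_rot: [0.053, 0.999, 0.0, 0.001]
ft_force: [1.1, -0.3, 0.9]
grip_width: 0.0873
grip_force: 0.0
t 2.0 jig [-160.9   68.5] z 0.2046 F [ 1.1 -0.3  0.9]
dp [ -55.8 -105.5  180.6] rot [ 0.0001  0.0012 -0.0005]
```

```bash
python3 -m jog '{"dp":[[-20,-40,20],[-40,-80,40],[-56,-105,60],[-56,-105,80],[-56,-105,80]],"delta_rot":[[0,0,0],[0,0,0],[0,0,0],[0,0,0],[0,0,0]],"gripper":[1,1,1,1,1]}'; python3 go.py -105 -37 24 0
```

```text
time: 2.5
position: [0.4797, -0.0811, 0.1222]
tool_rot: [0.054, 0.999, 0.001, -0.002]
ft_force: [-0.4, 0.2, -0.6]
grip_width: 0.0871
grip_force: 0.0
t 2.5 jig [-107.2  -35.1] z 0.1222 F [-0.4  0.2 -0.6]
dp [-2.6 -2.  98.2] rot [ 0.0016 -0.005  -0.0024]
```

```bash
python3 -m jog '{"dp":[[-1,-1,40],[-2,-2,80],[-2,-2,98],[-2,-2,98],[-2,-2,98]],"delta_rot":[[0,0,0],[0,0,0],[0,0,0],[0,0,0],[0,0,0]],"gripper":[1,1,1,1,1]}' ; python3 go.py 5 -37 24 0; python3 - <<'E'
from rig import robot
import cv2
im=robot.camera("side");cv2.imwrite("pics/s1.png",cv2.resize(im[140:290,240:440,::-1],None,fx=4,fy=4))
E
```

```text
time: 3.0
position: [0.4832, -0.0824, 0.0271]
tool_rot: [0.052, 0.999, -0.0, 0.0]
ft_force: [0.7, -0.9, -0.3]
grip_width: 0.0873
grip_force: 0.0
t 3.0 jig [-103.6  -36. ] z 0.0271 F [ 0.7 -0.9 -0.3]
dp [-108.6   -1.1    3.1] rot [-0.0001  0.0005  0.0009]
```

View pics/s1.png

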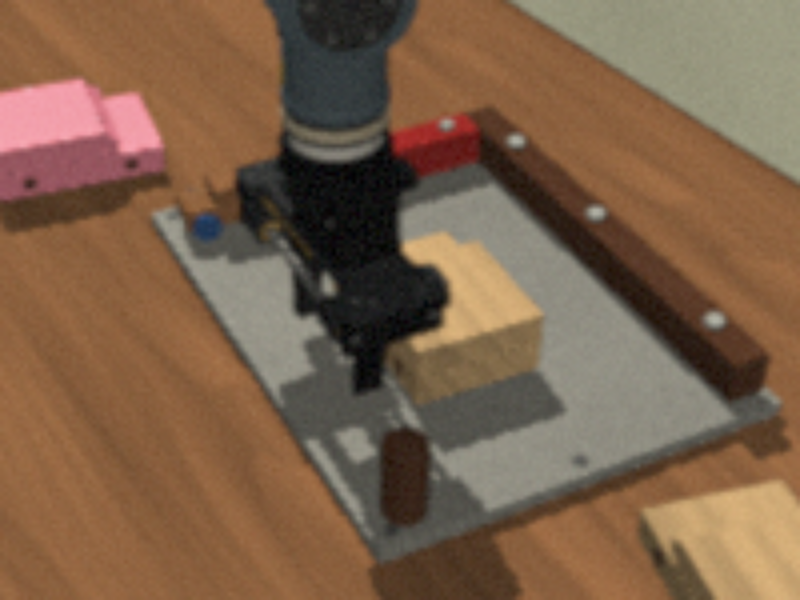

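The fingers are down on the near side of the billet, clear of the dowel (crop (405,470)) and the car. Starting the push toward the fence.

```bash
python3 -m jog '{"dp":[[-10,0,2],[-20,0,4],[-30,0,4],[-40,0,4],[-50,0,4],[-60,0,4],[-70,0,4],[-80,0,4],[-88,0,4],[-95,0,4],[-100,0,4],[-100,0,4]],"delta_rot":[[0,0,0],[0,0,0],[0,0,0],[0,0,0],[0,0,0],[0,0,0],[0,0,0],[0,0,0],[0,0,0],[0,0,0],[0,0,0],[0,0,0]],"gripper":[1,1,1,1,1,1,1,1,1,1,1,1]}'; python3 go.py 15 -37 24 0; python3 -m jog '{"dp":[[-3,0,0],[-6,0,0],[-9,0,0]],"delta_rot":[[0,0,0],[0,0,0],[0,0,0]],"gripper":[1,1,1]}'; python3 go.py 15 -37 24 0;
```

```text
time: 4.25
position: [0.5842, -0.0938, 0.0223]
tool_rot: [0.053, 0.999, -0.0, 0.002]
ft_force: [0.3, 0.2, 0.1]
grip_width: 0.0867
grip_force: 0.0
t 4.25 jig [ -1.9 -36.7] z 0.0223 F [0.3 0.2 0.1]
dp [-17.   -0.3  -1.7] rot [-0.0006  0.0034 -0.0002]
time: 4.55
position: [0.5912, -0.0943, 0.0222]
tool_rot: [0.053, 0.999, 0.0, -0.0]
ft_force: [-3.2, -0.4, 0.2]
grip_width: 0.0874
grip_force: 1.2
t 4.55 jig [  5.  -36.5] z 0.0222 F [-3.2 -0.4  0.2]
dp [-10.   -0.5  -1.8] rot [ 0.0002 -0.0003 -0.0003]
```

```bash
python3 -m jog '{"dp":[[-2,0,0],[-4,0,0],[-6,0,0]],"delta_rot":[[0,0,0],[0,0,0],[0,0,0]],"gripper":[1,1,1]}'; python3 -m jog '{"dp":[[-1,0,0],[-2,0,0],[-2,0,0]],"delta_rot":[[0,0,0],[0,0,0],[0,0,0]],"gripper":[1,1,1]}'; python3 - <<'E'
from meas import *
J=(.5900,-.0575,-.1057)
x0=pose([[.07,-.03,0]],*J,0)[0]; x0=[x0[0],x0[1],J[2]]
_,a,b=bilfit(dict(top=(300,135,375,200),side=(320,180,395,245)),x0)
from go import injig
E
python3 go.py 15 -37 24 0
```

```text
time: 4.85
position: [0.5973, -0.0949, 0.0222]
tool_rot: [0.053, 0.999, 0.0, -0.0]
ft_force: [-2.1, 0.9, 0.7]
grip_width: 0.0871
grip_force: 1.2
time: 5.15
position: [0.5996, -0.0953, 0.0222]
tool_rot: [0.053, 0.999, -0.0, 0.0]
ft_force: [-1.3, 0.3, 0.2]
grip_width: 0.0875
grip_force: 0.7
t 5.25 jig [ 13.5 -36.5] z 0.0222 F [-1.2  0.5 -0.7]
dp [-1.5 -0.5 -1.8] rot [-0.0001  0.0009 -0.0002]Traceback (most recent call last):
  File "<stdin>", line 5, in <module>
  File "go.py", line 8, in <module>
    x,y,z,a=map(float,sys.argv[1:5])
    ^^^^^^^
ValueError: not enough values to unpack (expected 4, got 0)
```

Not at the fence yet; creeping on in 1 mm steps and watching the force.

```bash
for i in 1 2; do python3 -m jog '{"dp":[[-1,0,0],[-1,0,0]],"delta_rot":[[0,0,0],[0,0,0]],"gripper":[1,1]}' | grep -E "pos|ft"; done; python3 go.py 15 -37 24 0
```

```text
position: [0.6004, -0.0953, 0.0223]
ft_force: [-1.2, 0.3, -0.9]
position: [0.6006, -0.0953, 0.0223]
ft_force: [-3.8, 0.3, 0.8]
t 5.65 jig [ 14.5 -36.5] z 0.0223 F [-3.8  0.3  0.8]
dp [-0.5 -0.5 -1.7] rot [ 0.0001 -0.0014 -0.0001]
```

```bash
for i in 1 2; do python3 -m jog '{"dp":[[-1,0,0],[-1,0,0]],"delta_rot":[[0,0,0],[0,0,0]],"gripper":[1,1]}' | grep -E "pos|ft"; done; python3 go.py 15 -37 24 0
```

```text
position: [0.6005, -0.0953, 0.0223]
ft_force: [-5.7, -0.6, 3.0]
position: [0.6005, -0.0953, 0.0223]
ft_force: [-7.5, -0.8, 4.6]
t 6.05 jig [ 14.4 -36.5] z 0.0223 F [-7.5 -0.8  4.6]
dp [-0.6 -0.5 -1.7] rot [ 0.0005 -0.0057 -0.0007]
```

```bash
python3 -m jog '{"dp":[[20,0,0],[40,0,-10],[40,0,-60],[40,0,-100],[40,0,-100]],"delta_rot":[[0,0,0],[0,0,0],[0,0,0],[0,0,0],[0,0,0]],"gripper":[1,1,1,1,0]}';  python3 go.py 72 -140 122 90;python3 go.py 72 -140 122 -90; python3 - <<'E'
from rig import robot
print(robot.get_obs()["q"])
E
```

```text
time: 6.55
position: [0.5691, -0.0932, 0.1283]
tool_rot: [0.053, 0.999, -0.002, 0.008]
ft_force: [1.5, -0.3, -0.2]
grip_width: 0.0842
grip_force: 0.0
t 6.55 jig [-17.  -37.7] z 0.1283 F [ 1.5 -0.3 -0.2]
dp [ -88.9 -102.3    8.1] rot [-0.0153  0.0096 -1.5708]
t 6.55 jig [-17.  -37.7] z 0.1283 F [ 1.5 -0.3 -0.2]
dp [ -88.9 -102.3    8.1] rot [0.0096 0.0153 1.5707]
[-3.56217385e-01  5.82114550e-01  1.65419819e+00  5.99989894e-04
  8.89039397e-01 -1.82163448e+00]
```

```bash
python3 -m jog '{"dp":[[-8,-9,0],[-16,-18,0],[-24,-27,0],[-32,-36,0],[-40,-45,0],[-48,-54,0],[-56,-63,0],[-64,-72,0],[-72,-81,0],[-80,-92,0],[-89,-102,0],[-89,-102,0]],"delta_rot":[[0,0,0.14],[0,0,0.28],[0,0,0.42],[0,0,0.56],[0,0,0.7],[0,0,0.84],[0,0,0.98],[0,0,1.12],[0,0,1.26],[0,0,1.4],[0,0,1.55],[0,0,1.57]],"gripper":[0,0,0,0,0,0,0,0,0,0,0,0]}'; python3 - <<'E'
from meas import *
J=(.5900,-.0575,-.1057)
x0=pose([[.073,-.027,0]],*J,0)[0]; x0=[x0[0],x0[1],J[2]]
_,a,b=bilfit(dict(top=(300,135,375,200),side=(320,180,395,245)),x0)
for v,e in a+[b]:
    d=v[:2]-J[:2];c,s=np.cos(J[2]),np.sin(J[2]);print((c*d[0]+s*d[1])*1e3,(-s*d[0]+c*d[1])*1e3,v[2]-J[2],e)
im=robot.camera("top");cv2.imwrite("pics/t2.png",cv2.resize(im[115:240,255:410,::-1],None,fx=5,fy=4.8))
E
python3 go.py 72 -140 22 -90
```

```text
time: 7.75
position: [0.6431, -0.2042, 0.122]
tool_rot: [0.744, 0.668, 0.001, 0.002]
ft_force: [0.0, -0.1, 0.0]
grip_width: 0.0436
grip_force: 0.0
76.30921354772696 -24.599799178689462 -0.0007118605762025249 218.50588235294117
75.44038911027334 -28.793660206480087 -0.014064165888777944 173.0470588235294
75.70069024029272 -26.19689499718208 -0.002965382576203615 412.2627450980392
t 7.9 jig [  65.8 -138. ] z 0.1218 F [-0.1 -0.5 -0.6]
dp [-2.1  6.3 99.8] rot [-0.0005 -0.0006  0.0032]
```

View pics/t2.png

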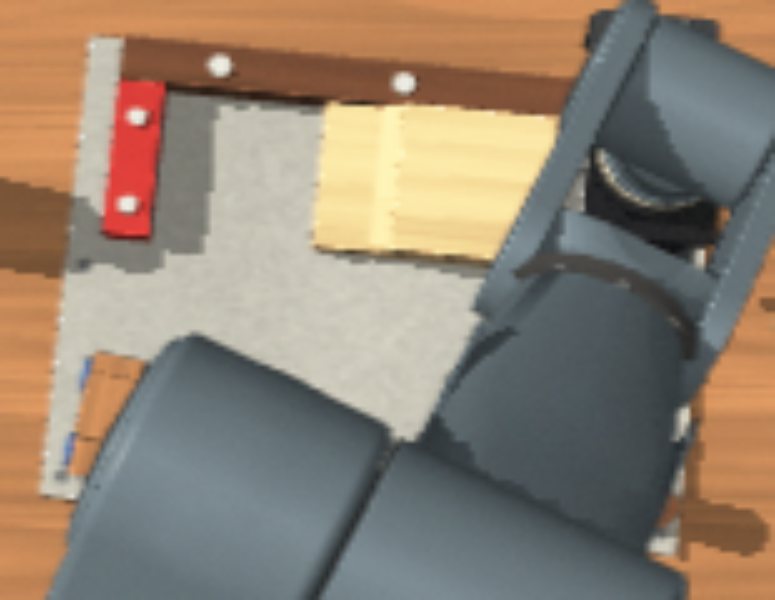

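The billet (crop 325–555, 105–255) now lies along the fence, and its fitted yaw matches the jig's. Lowering behind its rear face.

```bash
python3 -m jog '{"dp":[[-3,6,40],[-3,6,80],[-3,6,99],[-3,6,99],[-3,6,99]],"delta_rot":[[0,0,0],[0,0,0],[0,0,0],[0,0,0],[0,0,0]],"gripper":[0,0,0,0,0]}'; python3 go.py 72 -30 22 -90
```

```text
time: 8.4
position: [0.6468, -0.2053, 0.0234]
tool_rot: [0.743, 0.67, 0.0, -0.0]
ft_force: [0.4, 0.4, 0.9]
grip_width: 0.0433
grip_force: 0.0
t 8.4 jig [  72.1 -141. ] z 0.0234 F [0.4 0.4 0.9]
dp [1.11e+02 1.00e-01 1.40e+00] rot [-0.0001 -0.0002  0.0022]
```

```bash
python3 -m jog '{"dp":[[10,0,0],[20,0,0],[30,0,0],[40,0,0],[50,0,0],[60,0,0],[70,0,0],[80,0,0],[90,0,0],[100,0,0],[106,0,0],[110,0,0]],"delta_rot":[[0,0,0],[0,0,0],[0,0,0],[0,0,0],[0,0,0],[0,0,0],[0,0,0],[0,0,0],[0,0,0],[0,0,0],[0,0,0],[0,0,0]],"gripper":[0,0,0,0,0,0,0,0,0,0,0,0]}'; python3 -m jog '{"dp":[[3,0,0],[6,0,0],[9,0,0],[12,0,0],[15,0,0],[17,0,0],[18,0,0],[18,0,0]],"delta_rot":[[0,0,0],[0,0,0],[0,0,0],[0,0,0],[0,0,0],[0,0,0],[0,0,0],[0,0,0]],"gripper":[0,0,0,0,0,0,0,0]}'; python3 go.py 72 -6 22 -90
```

```text
time: 9.6
position: [0.6592, -0.0963, 0.0242]
tool_rot: [0.743, 0.669, 0.0, 0.001]
ft_force: [-0.2, -4.4, 2.2]
grip_width: 0.0433
grip_force: 2.1
time: 10.4
position: [0.6601, -0.0781, 0.0231]
tool_rot: [0.743, 0.669, 0.0, -0.0]
ft_force: [-0.2, -2.7, 1.7]
grip_width: 0.0432
grip_force: 1.3
t 10.4 jig [ 71.9 -13.1] z 0.0231 F [-0.2 -2.7  1.7]
dp [7.1 0.1 1.1] rot [-0.0004 -0.0004  0.0008]
```

```bash
python3 -m jog '{"dp":[[2,0,0],[4,0,0],[5,0,0],[5,0,0]],"delta_rot":[[0,0,0],[0,0,0],[0,0,0],[0,0,0]],"gripper":[0,0,0,0]}' | grep -E "pos|ft"; for i in 1 2 3; do python3 -m jog '{"dp":[[1,0,0],[1,0,0]],"delta_rot":[[0,0,0],[0,0,0]],"gripper":[0,0]}' | grep -E "pos|ft"; done; python3 go.py 72 -6 22 -90
```

```text
position: [0.6606, -0.0731, 0.0231]
ft_force: [0.1, -2.6, 1.4]
position: [0.6606, -0.0723, 0.0231]
ft_force: [-0.6, -3.0, 1.4]
position: [0.6607, -0.072, 0.0231]
ft_force: [-1.0, -5.5, 0.2]
position: [0.6607, -0.072, 0.0232]
ft_force: [-1.9, -7.0, 1.0]
t 11.4 jig [71.8 -7. ] z 0.0232 F [-1.9 -7.   1. ]
dp [1.  0.2 1.2] rot [-0.0006  0.002   0.0009]
```

```bash
python3 -m jog '{"dp":[[1,0,0],[2,0,0],[2,0,0]],"delta_rot":[[0,0,0],[0,0,0],[0,0,0]],"gripper":[0,0,0]}' | grep -E "pos|ft"; python3 -m jog '{"dp":[[-10,0,0],[-35,0,0],[-35,0,-40],[-35,0,-80],[-35,0,-100],[-35,0,-100]],"delta_rot":[[0,0,0],[0,0,0],[0,0,0],[0,0,0],[0,0,0],[0,0,0]],"gripper":[0,0,0,0,0,0]}'; python3 go.py -20 70 122 0
```

```text
position: [0.6606, -0.072, 0.0232]
ft_force: [-2.7, -12.5, 0.9]
time: 12.3
position: [0.6599, -0.1031, 0.1268]
tool_rot: [0.743, 0.669, 0.002, 0.002]
ft_force: [-0.0, -0.5, 0.4]
grip_width: 0.0435
grip_force: 0.0
t 12.3 jig [ 74.3 -38. ] z 0.1268 F [-0.  -0.5  0.4]
dp [108.  -94.3   4.2] rot [ 0.0056  0.0052 -1.5701]
```

```bash
python3 -m jog '{"dp":[[10,-9,0],[20,-18,0],[30,-27,0],[40,-36,0],[50,-45,0],[60,-54,0],[70,-62,0],[80,-70,0],[90,-79,0],[100,-88,0],[108,-94,0],[108,-94,0]],"delta_rot":[[0,0,-0.14],[0,0,-0.28],[0,0,-0.42],[0,0,-0.56],[0,0,-0.7],[0,0,-0.84],[0,0,-0.98],[0,0,-1.12],[0,0,-1.26],[0,0,-1.4],[0,0,-1.55],[0,0,-1.57]],"gripper":[1,1,1,1,1,1,1,1,1,1,1,1]}'; python3 go.py -20 70 22 0;  python3 - <<'E'
from meas import *
im=robot.camera("side");cv2.imwrite("pics/s3.png",cv2.resize(im[140:290,240:440,::-1],None,fx=4,fy=4))
E
```

```text
time: 13.5
position: [0.573, 0.0159, 0.1216]
tool_rot: [0.052, 0.999, 0.001, -0.002]
ft_force: [-0.1, 0.1, -0.8]
grip_width: 0.087
grip_force: 0.0
t 13.5 jig [-24.6  71.2] z 0.1216 F [-0.1  0.1 -0.8]
dp [-5.1 -1.3 99.6] rot [ 0.0015 -0.0049  0.0021]
```

View pics/s3.png

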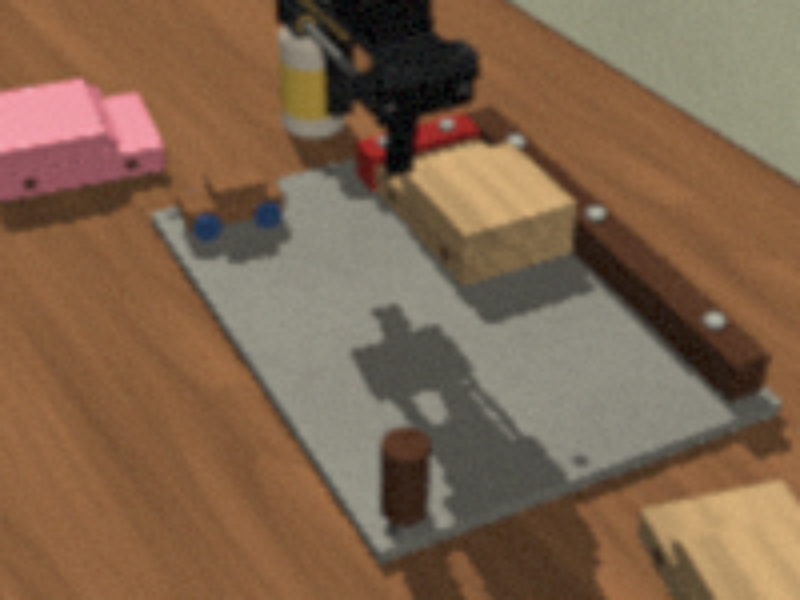

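The billet sits in the corner by the red stop and the fence. I'll seat it with a gentle nudge toward the fence.

```bash
python3 -m jog '{"dp":[[0,0,40],[0,-1,80],[0,-1,98],[0,-1,98],[0,-1,98]],"delta_rot":[[0,0,0],[0,0,0],[0,0,0],[0,0,0],[0,0,0]],"gripper":[1,1,1,1,1]}' | grep -E "pos|ft";  python3 -m jog '{"dp":[[-6,0,0],[-12,0,0],[-18,0,0],[-24,0,0],[-30,0,0],[-33,0,0],[-34,0,0],[-34,0,0]],"delta_rot":[[0,0,0],[0,0,0],[0,0,0],[0,0,0],[0,0,0],[0,0,0],[0,0,0],[0,0,0]],"gripper":[1,1,1,1,1,1,1,1]}' | grep -E "pos|ft"; python3 go.py 14.5 70 22 0
```

```text
position: [0.5755, 0.0126, 0.0249]
ft_force: [0.4, -0.4, -0.0]
position: [0.609, 0.0093, 0.0251]
ft_force: [-0.2, 1.2, 0.3]
t 14.85 jig [11.9 68.4] z 0.0251 F [-0.2  1.2  0.3]
dp [-2.6  1.6  3.1] rot [-0.     -0.0004 -0.0001]
```

```bash
for i in 1 2 3 4 5; do python3 -m jog '{"dp":[[-1,0,0],[-1,0,0]],"delta_rot":[[0,0,0],[0,0,0]],"gripper":[1,1]}' | grep -E "pos|ft"; done; python3 go.py 14.5 70 22 0
```

```text
position: [0.6099, 0.0092, 0.0252]
ft_force: [-0.7, -1.0, 0.2]
position: [0.6106, 0.0091, 0.0252]
ft_force: [-0.3, -0.3, -0.1]
position: [0.6106, 0.0092, 0.0251]
ft_force: [-3.5, 0.3, 3.1]
position: [0.6107, 0.0091, 0.0252]
ft_force: [-6.2, -0.4, 4.6]
position: [0.6107, 0.0091, 0.0252]
ft_force: [-8.4, -0.2, 6.6]
t 15.85 jig [13.6 68.4] z 0.0252 F [-8.4 -0.2  6.6]
dp [-1.   1.6  3.2] rot [-0.0001 -0.0073 -0.0001]
```

```bash
python3 -m jog '{"dp":[[10,0,0],[30,0,0],[40,0,-40],[40,0,-80],[60,30,-120],[90,60,-150],[120,100,-170],[140,140,-180],[160,180,-190],[160,220,-190],[160,240,-190],[160,240,-190]],"delta_rot":[[0,0,0],[0,0,0],[0,0,0],[0,0,0],[0,0,0],[0,0,0],[0,0,0],[0,0,0],[0,0,0],[0,0,0],[0,0,0],[0,0,0]],"gripper":[1,1,1,1,1,1,1,1,1,1,1,1]}'; python3 - <<'E'
from meas import *
J=(.5900,-.0575,-.1057)
x0=pose([[.075,.08,0]],*J,0)[0]; x0=[x0[0],x0[1],J[2]]
_,a,b=bilfit(dict(top=(284,135,350,200),side=(320,165,385,215)),x0)
for v,e in a+[b]:
    d=v[:2]-J[:2];c,s=np.cos(J[2]),np.sin(J[2]);print((c*d[0]+s*d[1])*1e3,(-s*d[0]+c*d[1])*1e3,v[2]-J[2],e)
im=robot.camera("top");A=cv2.resize(im[115:240,255:410,::-1],None,fx=5,fy=4.8);cv2.imwrite("pics/t4.png",A)
E
```

```text
time: 17.05
position: [0.4811, 0.2673, 0.2158]
tool_rot: [0.051, 0.999, 0.001, 0.002]
ft_force: [-0.2, -0.2, -0.7]
grip_width: 0.0872
grip_force: 0.0
75.77060964343916 80.2475385534839 -0.0011231020169446687 40.69803921568628
74.85647455373416 76.46740345197284 -0.02316233409608716 109.73725490196078
75.62241592536827 79.54141144475608 -0.003209011158950212 165.53725490196078
```

View pics/t4.png

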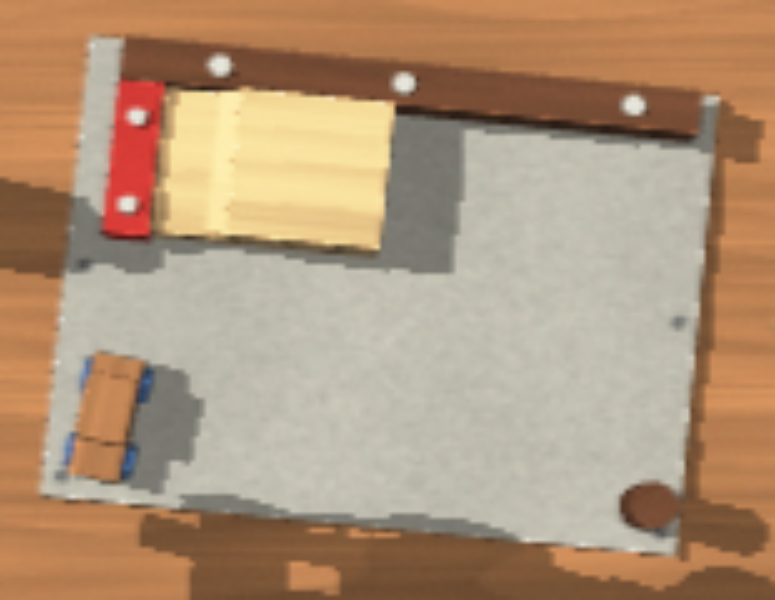

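Top view: the bonnet is against the red stop (crop x≈160) and the long side is along the fence. The car, dowel and the rest haven't moved, and the fitted pose is within 1 mm of the target. Handing in.

```bash
python3 -c "
from rig import robot
print(robot.hand_in())"
```

```text
the job is handed in; nothing more can be done
None
```

The billet is in the jig's corner, long side against the fence and bonnet end against the red stop. Both contacts showed as a firm force rise, and the final top-view fit was within 1 mm of target. The car and dowel look unmoved, I never went near the glue or spare billet, the gripper is clear, and the job was handed in at about 17 s.

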